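Fit a square mould iron into the corner of the fitting bed

ROBOT

A 6-joint arm with a two-finger parallel gripper is mounted at the origin on the work surface. World frame = base frame: x ahead of the robot, y to its left, z up, the work surface at z = 0. Lengths are in m, angles in rad, forces in N, time in s.
With the tool pointing down it reaches from about 0.375 to 0.9 m from the base axis. Payload 3.1 kg.
Tool frame: the origin (TCP) lies between the finger pads; the fingertips stand 22 mm ahead of it and the grasp point (between the pads) lies 3 mm ahead of it; z points along the fingers, y is the line along which they close (so a half turn about z gives the same grasp; the last joint's range is limited). The gripper opens to 87 mm and grips with 3 to 60 N. Pads are 19 mm wide; open, the fingers measure 117 mm over their backs; the gripper's body (75 mm by 190 mm) begins 51 mm behind the grasp point.
Start: joints at [1.006, 0.527, 1.433, -0, 1.181, -0.178], TCP at [0.236, 0.579, 0.245] pointing down, gripper open.
Joint ranges: [-3.08, 3.08], [-0.75, 2.2], [0.22, 2.44], [-1.43, 4.57], [0, 2.65], [-2.85, 2.85]. Speed limits (rad/s): [2.79, 2.79, 3.14, 3.14, 3.14, 3.14].

INTERFACE

Orientations are given as a unit quaternion [x, y, z, w].
In Python, from rig import get_obs, camera, get_calibration, hand_in, cut_out gives the robot as it stands.
- The arm moves only by the shell command python3 -m inch 'ROWS' [OPENING] [FORCE]. ROWS is JSON, one flat list of numbers, 6 for each row, row after row: the shift along the tool's x, y, z scaled (see below), then the turn, a rotation vector about the tool's x, y, z scaled (see below). A call has 1 to 20 rows; each row is the pose to reach, as a shift and turn from the pose commanded when the call began, along the tool's axes at that moment; what a row does not reach only later rows make up. The controller multiplies each number of a shift by 0.08 m and each number of a turn by 90 degrees. A row lasts 1/12 s, in which the tool goes at most 41.7 mm and 7.16 degrees, less where a joint would pass 70% of its speed; a pose out of reach is approached as far as the arm can. A call with a number of a shift or a turn outside -1 to 1 is refused whole. A call with a gripper value outside its range is refused whole. OPENING is the finger opening in mm, from 0 to 87, set as the call begins (- or left out, the last holds). The fingers move at their own pace and stop on an object; FORCE is the grip in N (left out, the last holds). Time passes only in rows, so rows that repeat a pose let the fingers close. It gives the time, the measured TCP pose, the force, the opening and the grip force at its end, in the units of the state.
- get_obs(): the state, without advancing time (a new reading comes with each control period).
- camera(name): name is "scene" or "top"; returns the picture (420x560x3 uint8, red, green, blue); there is no depth.
- get_calibration(name): a dict with "vertical_fov" (degrees; the focal length in pixels is half the picture's height over the tangent of half this angle, whatever the lens; pixels are square), "cx", "cy" (the principal point, pixels), "D" ([k1, k2, p1, p2, k3] as OpenCV has them; the pictures are not rectified), "T" (4x4, takes a point from camera to world coordinates). Camera axes: x right, y down, z forward; pixel columns grow to the right and rows downward; lengths in m; the calibration is good to about 2 mm. A picture is of the moment at which its call begins. get_calibration takes no time and is no camera call.
- hand_in(): hands the job in; it is judged then, once.
Trained networks look in the newest picture that a camera, given by its name, has taken for a name from the list of things; names that differ only in an ending like _2 or _b are one class to them, and where a whole thing is asked for, a point or a joint stands for the part that bears it (a point fixed in the world has none). Each returns a list of dicts, best first, with "conf" (0 to 1); they miss things now and then, are a little off and sometimes report something else, mostly with a low value. They report only what shows in the picture. A call takes as long as a camera call. They do not tell look-alikes from the thing itself.
- cut_out(camera, thing): "region" (420x560 bool, what is visible of it) and "bbox" ([left, top, right, bottom] in pixels, round what is visible of it).
The state is a dict: "time": time; "q": joint angles; "joint_velocities": joint speeds; "joint_torque": joint torques, N m; "position": TCP position; "tool_rot": TCP orientation; "ft_force": force on the tool from outside, world axes, zero at the start; "moment": the same for the moment, N m; "grip_width": finger opening in m; "grip_force": force on a finger pad.
Only numpy, scipy, OpenCV 4.12 (cv2) and the standard library are available. Lean on these libraries where they do the work, as an engineer would, in place of code of your own. Each camera call takes 0.05 s, during which the arm holds its last target. There are 200 camera calls.

TASK

Change a baking iron: first lock the drive by throwing the hand lever into the notch between the two tall teeth of its quadrant. Then set the square mould iron flat on the fitting bed, push it home into the corner so that it sits flush against both fences at once, and finish while still holding it there, pressed firmly against both fences, so that it can be bolted down. Leave the lever locked and do not shift the round iron or the other things lying about.

Things in the scene. Friction and masses are not known exactly. Their poses are not given: they have to be found in the camera images.
- square_iron: The square cast mould iron (dark steel, 0.4 to 0.85 kg): a plate 90 x 90 mm, 24 mm thick, with an upright bar handle on the middle of its top. The handle is 50 mm long along the iron's x, 14 mm thick along its y, and its top is 71 mm above the underside. Origin: centre of the underside; z up.
- bed: Fixed steel fitting bed: plate 200 x 200 mm, 12 mm thick, lying flat on the table, turned up to 0.3 rad. Origin: centre of its underside; z up. Two straight fences stand on it and form an inside corner: their inner faces are at x = +80 mm and y = +80 mm in this frame; they rise 26 mm above the plate's top. The other two sides are open. Plate, fences and the iron's faces are ground smooth and oiled (friction about 0.2 between them).
- fence_far: The bed's fence on its +x side (away from the robot): aluminium bar 20 mm thick, 180 mm long along the bed's y, 26 mm high. Rigid. Origin: centre of its underside, at (90, -10, 12) mm in the bed's frame.
- fence_left: The bed's fence on its +y side (the robot's left): aluminium bar 20 mm thick, 200 mm long along the bed's x, 26 mm high. Rigid. Origin: centre of its underside, at (0, 90, 12) mm in the bed's frame.
- seat (a point): Where the centre of the square iron's underside lies when the iron is home in the corner: on the plate's top (z = 12 mm), 45 mm from each fence's inner face; axes parallel to the bed's.
- lever_stand: Fixed grey stand of the drive lever: foot 150 x 80 x 22 mm. Origin: centre of its underside; z up. The lever's pivot axis runs along this frame's y, 50 mm above the origin. Beside the lever, at y = +22 mm (12 mm thick), stands a toothed quadrant of steel, concentric with the pivot, with three notches between four teeth. The teeth reach 72 mm from the pivot; only the two teeth towards +x are taller, 104 mm from the pivot, and the notch between these two is the locking notch.
- drive_lever (a joint): Angle of the hand lever in rad: 0 upright, positive when it leans towards the stand's +x; stops at -0.7 and +0.7. The three notches are at -0.45, 0 and +0.45; the locking notch, between the two tall teeth, is at +0.45 and about 0.1 rad wide either way. The lever turns against a steady friction of about 1.5 N at its knob and stays where it is left; nothing snaps in.
- lever_grip (a point): Middle of the lever's black knob (24 mm diameter, 36 mm long along the lever), 140 mm from the pivot axis and at y = +8 mm in the stand's frame. At lever angle a it is at (140 sin a, 8, 50 + 140 cos a) mm in the stand's frame.
- round_iron: Bystander: round cast mould iron, disc 90 mm across, 24 mm thick, with the same kind of upright bar handle as the square one. Origin: centre of its underside.
- bowl: Bystander: white ceramic bowl, 76 mm across, 40 mm high. Origin: centre of its underside.
- scraper: Bystander: spatula 200 mm long lying on the table near the robot. Origin on its underside.
- brush: Bystander: hand brush 170 mm long lying at the far side. Origin on its underside.
- jar: Bystander: amber glass jar, 60 mm across, 80 mm high. Origin: centre of its underside.
- cup: Bystander: white cup, 64 mm across, 65 mm high. Origin: centre of its underside.
- wood_block: Bystander: wooden block 90 x 45 x 35 mm. Origin: centre of its underside.
There are look-alikes about, which are no part of the job. Several things have the shape of the lever_stand; the one meant has the colours described above. What is shaped like the square_iron but blue is not meant.

How it is judged:
By the outcome, as a careful person would: the job done as asked, in the order asked, and still so for the second after the job is handed in, while the arm keeps its last pose, push and grip.
It also fails if it takes over 64 s, if anything falls off the work surface, if the arm or the gripper's body presses on something with over 40 N, if the wrist force passes 120 N, or if a joint passes its speed limit or range.

## Working session

There is one attempt and no reset: what is moved stays moved. The work goes in short steps, Python scripts to look and compute and a shell command to move; the robot and the scene stay as the last step left them, time stands still between calls to the robot, and variables do not carry over. Pictures are saved under pics/ and viewed, at most 10 in all, crops included, and the job is handed in when it is done.

```bash
mkdir -p pics; ls; python3 - <<'E'
from rig import *
import cv2,numpy as np
for n in ("scene","top"):
    im=camera(n); cv2.imwrite(f"pics/{n}0.png",im[:,:,::-1]); c=get_calibration(n)
    print(n,c["vertical_fov"],c["cx"],c["cy"],c["D"],np.round(c["T"],3).tolist())
o=get_obs(); print(o)
E
```

```text
pics
scene 43.650522187659014 283.11631483529743 208.6356180016418 [-0.08071579  0.          0.          0.          0.        ] [[0.447, 0.743, -0.499, 1.394], [0.895, -0.377, 0.239, -0.429], [-0.01, -0.553, -0.833, 1.506], [0.0, 0.0, 0.0, 1.0]]
top 53.166460379130726 285.6551076879231 207.82421505418378 [0.03115354 0.         0.         0.         0.        ] [[-0.024, -0.988, 0.156, 0.355], [-1.0, 0.023, -0.012, -0.032], [0.008, -0.156, -0.988, 1.582], [0.0, 0.0, 0.0, 1.0]]
{'time': 0.1, 'q': array([ 1.00551381e+00,  5.28351918e-01,  1.43376673e+00,  2.06891389e-07,
        1.18139192e+00, -1.78525090e-01]), 'joint_velocities': array([-0.00099664, -0.00234996, -0.00088649,  0.00069507,  0.00103699,
       -0.00057662]), 'joint_torque': array([-5.43570950e-04, -4.40990639e+01, -1.77149481e+01,  6.34587253e-02,
        5.34178305e-02, -5.27475595e-05]), 'position': array([0.23539708, 0.57831715, 0.24368489]), 'tool_rot': array([ 1.92175673e-01,  9.81360072e-01, -8.93365065e-04, -3.48564187e-04]), 'ft_force': array([-0.36232004, -0.00511996,  0.30912779]), 'moment': array([-0.02072736, -0.02233578,  0.04469363]), 'grip_force': 0.0, 'grip_width': 0.08667386034511798}
```

View pics/scene0.png

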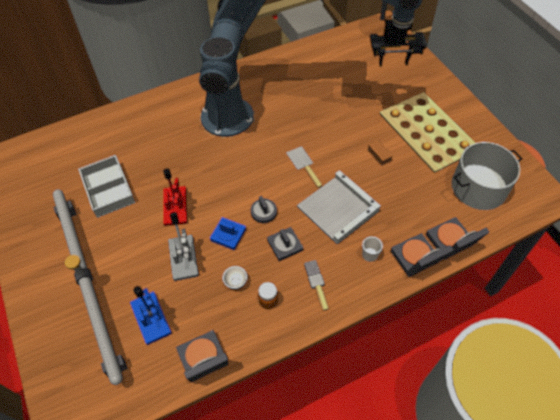

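View pics/top0.png

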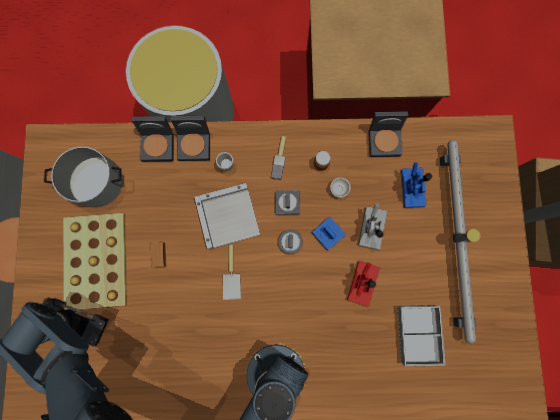

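The scene has three lever stands: red (top 363,283), grey (373,228) and blue (414,185). Grey is the one described. The square shapes are dark steel at top (287,203) and blue at (328,233), so the dark one is meant. The round iron is at (290,241) and the bed at (227,216). Next come an enlarged crop to confirm and the measurements.

```bash
cat > h.py <<'E'
from rig import *
import cv2,numpy as np
from scipy.spatial.transform import Rotation as R
def K(n):
    c=get_calibration(n); f=210/np.tan(np.radians(c["vertical_fov"])/2)
    return np.array([[f,0,c["cx"]],[0,f,c["cy"]],[0,0,1.]]),np.array(c["D"]),np.array(c["T"])
def p2w(n,px,z):
    k,d,T=K(n); u=cv2.undistortPoints(np.array(px,float).reshape(-1,1,2),k,d).reshape(-1,2)
    r=np.c_[u,np.ones(len(u))]@T[:3,:3].T; o=T[:3,3]
    return o+r*((z-o[2])/r[:,2])[:,None]
def w2p(n,P):
    k,d,T=K(n); Ti=np.linalg.inv(T)
    return cv2.projectPoints(np.array(P,float).reshape(-1,3),cv2.Rodrigues(Ti[:3,:3])[0],Ti[:3,3],k,d)[0].reshape(-1,2)
def togo(p,yaw=None):
    """shift (inch units) from current measured pose to p, tool axes; TCP yaw"""
    o=get_obs(); r=R.from_quat(o["tool_rot"]); return np.round(r.inv().apply(np.array(p)-o["position"])/.08,3)
E
python3 - <<'E'
from h import *
ims={n:camera(n) for n in("top","scene")}
a=cv2.resize(ims["top"][150:310,190:440],None,fx=3.2,fy=3.2,interpolation=cv2.INTER_CUBIC)
cv2.imwrite("pics/crop_top.png",a[:,:,::-1])
b=cv2.resize(ims["scene"][150:300,130:390],None,fx=3,fy=3,interpolation=cv2.INTER_CUBIC)
cv2.imwrite("pics/crop_scene.png",b[:,:,::-1])
for n in("top","scene"):
  for t in("square_iron","bed","lever_stand","drive_lever","fence_far","fence_left","round_iron"):
    for d in cut_out(n,t)[:4]:
      if d["conf"]<.3: continue
      m=d["region"].astype(np.uint8); c=max(cv2.findContours(m,0,1)[0],key=cv2.contourArea)
      r=cv2.minAreaRect(c); print(n,t,round(d["conf"],2),np.round(d["bbox"]),m.sum(),np.round(r[0],1),np.round(r[1],1),round(r[2],1),np.round(p2w(n,r[0],.012)[0],3))
E
```

```text
top square_iron 0.95 [272. 188. 303. 216.] 545 [286.5 202. ] [24. 23.] 90.0 [ 0.625 -0.054  0.012]
top square_iron 0.57 [313. 216. 350. 252.] 606 [328.6 232.6] [24.6 25.3] 48.8 [ 0.504 -0.209  0.012]
top bed 0.8 [192. 185. 258. 251.] 2919 [226.8 215.4] [54.5 54.9] 74.9 [0.579 0.172 0.012]
top lever_stand 0.96 [398. 162. 432. 208.] 965 [416.5 184.3] [44.7 29.8] 87.4 [ 0.682 -0.552  0.012]
top lever_stand 0.9 [346. 261. 378. 309.] 978 [362.6 283.2] [24.1 43. ] 17.4 [ 0.315 -0.327  0.012]
top lever_stand 0.77 [360. 203. 388. 250.] 912 [372.4 226.1] [22.9 45. ] 8.1 [ 0.525 -0.375  0.012]
top drive_lever 0.6 [373. 227. 384. 236.] 63 [378.  231.5] [9. 8.] 90.0 [ 0.504 -0.395  0.012]
top drive_lever 0.43 [421. 176. 433. 184.] 78 [424.7 177.9] [ 6.7 14.8] 63.4 [ 0.706 -0.585  0.012]
top drive_lever 0.42 [365. 281. 376. 287.] 41 [370.  283.5] [5. 8.] 90.0 [ 0.313 -0.354  0.012]
top fence_far 0.8 [201. 184. 250. 201.] 310 [223.3 191.7] [ 6.5 48.2] 74.9 [0.67  0.185 0.012]
top fence_left 0.71 [192. 183. 258. 250.] 3004 [226.6 215. ] [55.9 55.7] 75.4 [0.58  0.173 0.012]
top fence_left 0.62 [194.
[... 678 characters left out ...]
ene drive_lever 0.76 [170. 211. 184. 255.] 185 [177.8 233.3] [44.6  7.8] 76.0 [ 0.429 -0.357  0.012]
scene drive_lever 0.74 [131. 286. 152. 315.] 172 [144.2 299.7] [33.   8.9] 55.6 [ 0.607 -0.535  0.012]
scene drive_lever 0.53 [168. 168. 173. 184.] 113 [167.  176.5] [17.  8.] 90.0 [ 0.187 -0.31   0.012]
scene fence_far 0.74 [331. 204. 376. 240.] 424 [354.5 223.5] [ 9.2 51.3] 50.2 [0.661 0.187 0.012]
scene fence_left 0.55 [336. 170. 379. 209.] 456 [356.9 191.1] [55.3  9.7] 40.8 [0.55  0.263 0.012]
scene round_iron 0.84 [251. 197. 274. 223.] 532 [263.3 210.4] [25.9 24.6] 26.6 [ 0.475 -0.063  0.012]
scene round_iron 0.66 [360. 238. 378. 262.] 390 [371.5 248.5] [23. 19.] 90.0 [0.769 0.187 0.012]
```

View pics/crop_top.png

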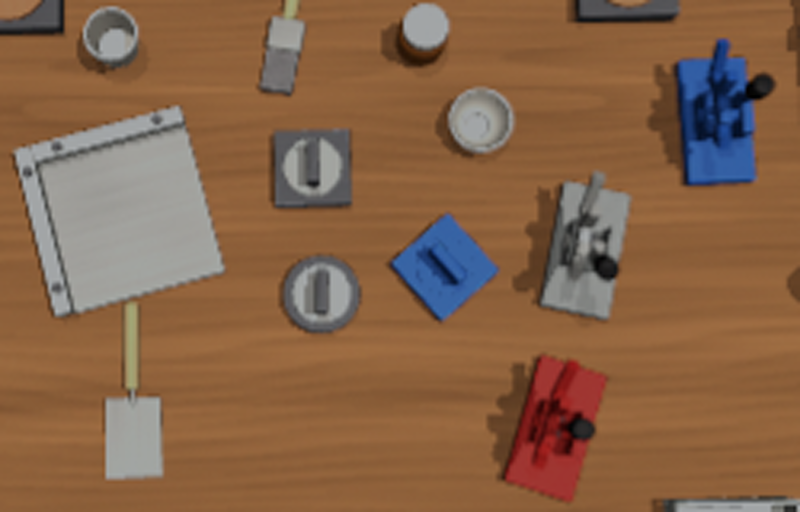

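View pics/crop_scene.png

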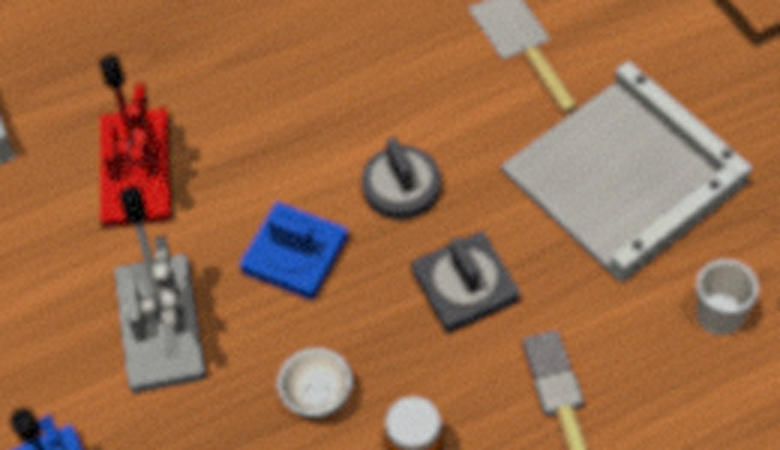

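Crops confirm it. The grey stand is at top crop (585,250), with its knob at (605,267) leaning away from the tall teeth, which point to image up (world +x). The dark square iron is at crop (312,168) with its handle running along world x. The bed's fences are on the far and left sides. Next I fit the poses from the corners I read off.

```bash
cat > fit.py <<'E'
from h import *
from scipy.optimize import least_squares
ct=lambda x,y:(190+(x+.5)/3.2-.5,150+(y+.5)/3.2-.5)
cs=lambda x,y:(130+(x+.5)/3-.5,150+(y+.5)/3-.5)
def fit(name,pts,x0):
    def res(v):
        out=[]
        for cam,L,px in pts:
            c,s=np.cos(v[2]),np.sin(v[2]); P=[v[0]+c*L[0]-s*L[1],v[1]+s*L[0]+c*L[1],L[2]]
            out+=list(w2p(cam,P)[0]-px)
        return np.array(out)
    r=least_squares(res,x0,loss="soft_l1"); print(name,np.round(r.x,4),"res",np.round(res(r.x),1)); return r.x
T,S="top","scene"
bed=fit("bed",[(T,(.1,.1,.038),ct(14,150)),(T,(.1,-.1,.038),ct(180,107)),(T,(-.1,-.1,.012),ct(224,270)),(T,(-.1,.1,.038),ct(57,314)),
 (S,(.1,.1,.038),cs(750,163)),(S,(-.1,.1,.038),cs(628,63)),(S,(-.1,-.1,.012),cs(502,167)),(S,(.1,-.1,.038),cs(612,266))],[.58,.17,.26])
h=.045
iron=fit("iron",[(T,(h,h,.024),ct(274,130)),(T,(h,-h,.024),ct(351,130)),(T,(-h,-h,.024),ct(351,206)),(T,(-h,h,.024),ct(275,206)),
 (S,(h,h,.024),cs(519,293)),(S,(-h,h,.024),cs(485,234)),(S,(-h,-h,.024),cs(412,267)),(S,(h,-h,.024),cs(447,323))],[.625,-.054,0])
st=fit("stand",[(T,(.075,.04,.022),ct(565,180)),(T,(.075,-.04,.022),ct(631,194)),(T,(-.075,-.04,.022),ct(607,319)),(T,(-.075,.04,.022),ct(540,305)),
 (S,(.075,.04,.022),cs(205,370)),(S,(.075,-.04,.022),cs(135,383)),(S,(-.075,.04,.022),cs(187,256)),(S,(-.075,-.04,.022),cs(116,266))],[.525,-.375,-.18])
kt,ks=ct(605,267),cs(134,205)
r=least_squares(lambda P:np.r_[w2p(T,P)[0]-kt,w2p(S,P)[0]-ks],[.5,-.37,.18]); print("knob",r.x,"res",r.fun)
d=r.x[:2]-st[:2];c,s=np.cos(st[2]),np.sin(st[2]); k=(c*d[0]+s*d[1],-s*d[0]+c*d[1]); print("knob in stand",k,"angle",np.arctan2(k[0],r.x[2]-.05), np.hypot(k[0],r.x[2]-.05))
def knob(a): 
    x=.14*np.sin(a);return np.array([st[0]+c*x-s*.008,st[1]+s*x+c*.008,.05+.14*np.cos(a)])
for a in(-.6,-.5,-.4,-.3,0,.45):print(a,knob(a).round(4),w2p(T,knob(a))-kt,w2p(S,knob(a))-ks)
E
python3 fit.py
```

```text
bed [0.5769 0.169  0.2456] res [ 0.1 -0.2  0.2 -0.7  0.5  0.2 -0.6  0.3  0.1  1.  -0.4 -1.1 -0.9 -0.9
  3.4  0.3]
iron [ 0.6241 -0.0567 -0.0176] res [-0.  -0.4 -0.3 -0.5 -0.  -0.7 -0.3 -0.6  0.5 -0.1 -0.4 -1.8 -0.7 -2.6
 -0.7  0.6]
stand [ 0.5198 -0.3724 -0.2398] res [-0.7 -0.2 -0.4 -0.1 -0.  -0.1 -0.3 -0.4  0.   0.1 -1.8  0.8 -0.1 -1.7
 -0.4 -0.3]
knob [ 0.48307533 -0.35682971  0.18247355] res [-0.22419229 -0.06883063 -0.21425671 -0.00107162]
knob in stand (np.float64(-0.03938017973317798), np.float64(0.006426814873222036)) angle -0.28894872433547186 0.138202890876051
-0.6 [ 0.4449 -0.3459  0.1655] [[-3.93522569 11.77547266]] [[-0.09402952 -7.7077554 ]]
-0.5 [ 0.4565 -0.3487  0.1729] [[-2.81820294  8.15069086]] [[-0.10955813 -5.85369606]]
-0.4 [ 0.4687 -0.3517  0.1789] [[-1.73799352  4.33434357]] [[-0.0271914  -3.56943417]]
-0.3 [ 0.4815 -0.3548  0.1837] [[-0.70876702  0.37391455]] [[ 0.15451943 -0.87144756]]
0 [ 0.5217 -0.3647  0.19  ] [[  1.94213992 -11.85965945]] [[1.29073705 9.44565536]]
0.45 [ 0.5809 -0.3791  0.1761] [[  4.20871542 -28.72604204]] [[ 4.4702011  29.26130024]]
```

Fits are consistent: knob at 138 mm radius, y≈7 mm, lever at about -0.29. I'm moving towards the knob in steps.

```bash
python3 -m inch '[0,0,-0.7,0,0,-0.094, 0,0,-0.7,0,0,-0.094]'
python3 -m inch '[-0.5,-0.5,0,0,0,0, -1,-1,0,0,0,0, -1,-1,0,0,0,0, -1,-1,0,0,0,0]'
python3 -m inch '[-0.35,-0.35,0,0,0,0, -0.7,-0.7,0,0,0,0, -1,-1,0,0,0,0]'
python3 - <<'E'
from h import *
print(togo([.483,-.357,.30]),get_obs()["q"].round(2))
E
```

```text
time: 1.07
position: [0.2363, 0.5799, 0.3036]
tool_rot: [0.117, 0.993, 0.002, 0.001]
ft_force: [0.1, 0.9, 0.5]
grip_width: 0.0872
grip_force: 0.0
time: 1.4
position: [0.2966, 0.478, 0.3007]
tool_rot: [0.121, 0.993, -0.002, 0.001]
ft_force: [0.3, -0.1, -0.4]
grip_width: 0.0866
grip_force: 0.0
time: 1.65
position: [0.3537, 0.3844, 0.3007]
tool_rot: [0.119, 0.993, 0.0, 0.0]
ft_force: [-0.2, 0.0, -0.1]
grip_width: 0.0873
grip_force: 0.0
[-3.756 -8.626  0.009] [ 0.61  0.32  1.62 -0.    1.2  -0.72]
```

```bash
for i in 1 2 3 4; do python3 -m inch '[-0.35,-0.35,0,0,0,0, -0.7,-0.7,0,0,0,0, -0.94,-1,0,0,0,0]' >/dev/null; done
for i in 1 2 3 4; do python3 -m inch '[0,-0.5,0,0,0,0, 0,-1,0,0,0,0]' >/dev/null; done
python3 -m inch '[0,-0.3,0,0,0,0, 0,-0.6,0,0,0,0, 0,-0.6,0,0,0,0,0,-0.6,0,0,0,0]'
python3 - <<'E'
from h import *
print(togo([.483,-.357,.182]),get_obs()["q"].round(2),R.from_quat(get_obs()["tool_rot"]).as_matrix().round(3))
E
```

```text
time: 3.65
position: [0.4825, -0.3552, 0.3003]
tool_rot: [0.121, 0.993, 0.0, 0.0]
ft_force: [0.4, 0.5, -0.5]
grip_width: 0.087
grip_force: 0.0
[-0.012 -0.021  1.478] [-0.82  0.43  1.43  0.    1.27 -2.15] [[-0.971  0.239  0.   ]
 [ 0.239  0.971  0.001]
 [-0.     0.001 -1.   ]]
```

```bash
python3 -m inch '[0,-0.02,0.4,0,0,0, 0,-0.02,0.8,0,0,0]' >/dev/null
python3 -m inch '[0,0,0.3,0,0,0, 0,0,0.6,0,0,0, 0,0,0.6,0,0,0]'
python3 -m inch '[0,0,0,0,0,0,0,0,0,0,0,0,0,0,0,0,0,0,0,0,0,0,0,0,0,0,0,0,0,0,0,0,0,0,0,0,0,0,0,0,0,0,0,0,0,0,0,0,0,0,0,0,0,0]' 15 15
python3 - <<'E'
from h import *
ims={n:camera(n) for n in("top","scene")}
a=cv2.resize(ims["top"][170:270,340:430],None,fx=4,fy=4,interpolation=cv2.INTER_CUBIC)
b=cv2.resize(ims["scene"][180:280,130:220],None,fx=4,fy=4,interpolation=cv2.INTER_CUBIC)
cv2.imwrite("pics/grip1.png",np.hstack([a,b])[:,:,::-1])
E
```

```text
time: 4.07
position: [0.4804, -0.3515, 0.1839]
tool_rot: [0.119, 0.993, 0.004, -0.004]
ft_force: [-0.9, 0.6, -0.1]
grip_width: 0.0871
grip_force: 0.0
time: 4.82
position: [0.4821, -0.3558, 0.1886]
tool_rot: [0.119, 0.993, -0.0, 0.0]
ft_force: [0.6, 0.2, 0.1]
grip_width: 0.0346
grip_force: 0.0
```

View pics/grip1.png

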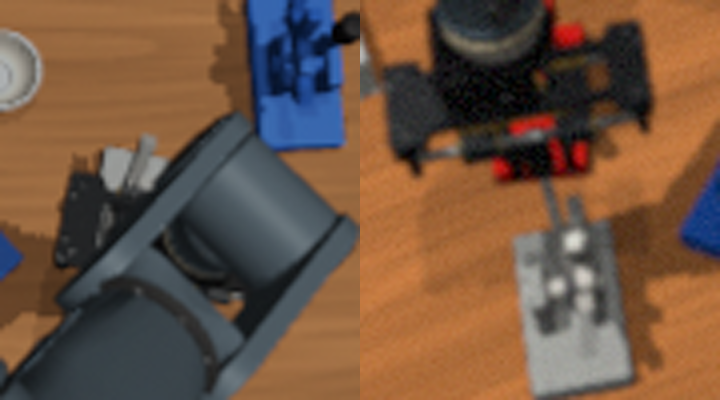

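The gripper is over the grey lever (its rod at view (550,200)), and the fingers are still closing. I'll keep going.

```bash
python3 -m inch '[0,0,0,0,0,0,0,0,0,0,0,0,0,0,0,0,0,0,0,0,0,0,0,0,0,0,0,0,0,0]' 5 15
```

```text
time: 5.33
position: [0.4819, -0.3574, 0.1886]
tool_rot: [0.119, 0.993, -0.001, 0.0]
ft_force: [-2.1, -4.8, -1.4]
grip_width: 0.0236
grip_force: 15.0
```

```bash
python3 -m inch '[-0.1,0,-0.02,0,0,0,-0.2,0,-0.03,0,0,0,-0.3,0,-0.045,0,0,0,-0.4,0,-0.055,0,0,0,-0.5,0,-0.065,0,0,0,-0.62,0,-0.07,0,0,0]'
python3 -m inch '[-0.1,0,0.01,0,0,0,-0.2,0,0.025,0,0,0,-0.3,0,0.045,0,0,0,-0.4,0,0.075,0,0,0,-0.5,0,0.11,0,0,0,-0.64,0,0.17,0,0,0,-0.64,0,0.17,0,0,0]'
python3 - <<'E'
from h import *
print(togo([.5809,-.3791,.180]))
E
```

```text
time: 5.83
position: [0.5286, -0.3688, 0.1936]
tool_rot: [0.119, 0.993, -0.001, -0.002]
ft_force: [-3.9, -5.1, -4.3]
grip_width: 0.0232
grip_force: 15.0
time: 6.42
position: [0.5806, -0.3815, 0.1796]
tool_rot: [0.119, 0.993, -0.001, -0.0]
ft_force: [-0.7, -5.6, -1.8]
grip_width: 0.0233
grip_force: 15.0
[ 0.004  0.03  -0.005]
```

```bash
python3 -m inch '[0,0,0,0,0,0,0,0,0,0,0,0,0,0,0,0,0,0,0,0,0,0,0,0,0,0,0,0,0,0,0,0,0,0,0,0]' 70
python3 -m inch '[0,0,-0.3,0,0,0,0,0,-0.7,0,0,0,0,0,-1,0,0,0]' 87
python3 -m inch '[0,0.4,-0.4,0,0,0,0,1,-0.5,0,0,0]' 
python3 -m inch '[0,0.4,0,0,0,-0.07,0,1,0,0,0,-0.141,0,1,0,0,0,-0.141]' 
python3 - <<'E'
from h import *
print(togo([.624,-.057,.3]))
ims={n:camera(n) for n in("top","scene")}
a=cv2.resize(ims["top"][170:270,340:430],None,fx=4,fy=4,interpolation=cv2.INTER_CUBIC)
b=cv2.resize(ims["scene"][190:290,140:230],None,fx=4,fy=4,interpolation=cv2.INTER_CUBIC)
cv2.imwrite("pics/lever2.png",np.hstack([a,b])[:,:,::-1])
st=[0.5198,-0.3724,-0.2398];c,s=np.cos(st[2]),np.sin(st[2])
for al in(.35,.45,.55):
    x=.14*np.sin(al);P=[st[0]+c*x-s*.008,st[1]+s*x+c*.008,.05+.14*np.cos(al)]
    print(al,(w2p("top",P)[0]-[340,170])*4,(w2p("scene",P)[0]-[140,190])*4+[360,0])
E
```

```text
time: 6.92
position: [0.5801, -0.3792, 0.1807]
tool_rot: [0.119, 0.993, 0.0, 0.0]
ft_force: [0.5, -0.1, -0.0]
grip_width: 0.0557
grip_force: 0.0
time: 7.17
position: [0.5803, -0.3795, 0.2621]
tool_rot: [0.119, 0.993, 0.0, 0.0]
ft_force: [0.7, -0.8, 1.2]
grip_width: 0.0754
grip_force: 0.0
time: 7.33
position: [0.598, -0.3154, 0.3039]
tool_rot: [0.122, 0.993, -0.003, 0.004]
ft_force: [1.3, -0.3, 1.2]
grip_width: 0.0847
grip_force: 0.0
time: 7.58
position: [0.6165, -0.2267, 0.2993]
tool_rot: [0.005, 1.0, 0.002, 0.0]
ft_force: [-1.2, -0.2, 0.1]
grip_width: 0.0868
grip_force: 0.0
[-7.400e-02  2.122e+00  1.000e-03]
0.35 [170.48311898 151.11219258] [511.906124   210.36799624]
0.45 [171.68234583 137.47464803] [515.2429866  229.02961647]
0.55 [172.39226795 124.91504893] [518.80227898 247.86956758]
```

View pics/lever2.png

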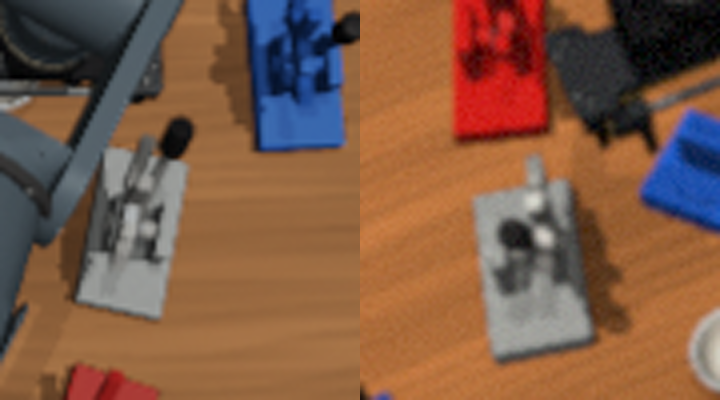

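The knob shows at top view (177,137) and scene view (515,235), which matches the prediction for about 0.46 rad, so the lever is in the locking notch. Next is the iron.

```bash
python3 -m inch '[0,0.4,0,0,0,0,-0.04,0.8,0,0,0,0,-0.07,1,0,0,0,0]' >/dev/null
python3 -m inch '[0,0.4,0.1,0,0,0,0,0.8,0.3,0,0,0,0,1,0.6,0,0,0,0,1.0,1,0,0,0]' >/dev/null
python3 -m inch '[0,0.12,0.3,0,0,0,0,0.12,0.6,0,0,0,0,0.12,0.6,0,0,0,0,0.12,0.6,0,0,0]'
python3 - <<'E'
from h import *
o=get_obs();print(togo([.6241,-.0567,.055]),o["q"].round(2),R.from_quat(o["tool_rot"]).as_matrix()[:,:2].round(3))
E
```

```text
time: 8.6
position: [0.6238, -0.0653, 0.1693]
tool_rot: [0.009, 1.0, 0.0, -0.001]
ft_force: [0.1, -0.8, -0.3]
grip_width: 0.0871
grip_force: 0.0
[-0.006  0.107  1.429] [-0.28  0.62  1.49 -0.    1.03 -1.83] [[-1.     0.019]
 [ 0.019  1.   ]
 [ 0.003  0.   ]]
```

```bash
python3 -m inch '[0,0.1,0.3,0,0,0,0,0.1,0.6,0,0,0,0,0.1,0.9,0,0,0]' >/dev/null
python3 -m inch '[0,0,0.2,0,0,0,0,0,0.4,0,0,0,0,0,0.52,0,0,0,0,0,0.52,0,0,0]'
python3 -m inch '[0,0,0,0,0,0,0,0,0,0,0,0,0,0,0,0,0,0,0,0,0,0,0,0,0,0,0,0,0,0,0,0,0,0,0,0,0,0,0,0,0,0,0,0,0,0,0,0,0,0,0,0,0,0,0,0,0,0,0,0,0,0,0,0,0,0,0,0,0,0,0,0,0,0,0,0,0,0,0,0,0,0,0,0]' 5 50
```

```text
time: 9.18
position: [0.6246, -0.0571, 0.0565]
tool_rot: [0.009, 1.0, -0.0, -0.0]
ft_force: [-0.2, 0.1, -0.0]
grip_width: 0.0868
grip_force: 0.0
time: 10.35
position: [0.6244, -0.0562, 0.0569]
tool_rot: [0.009, 1.0, -0.0, -0.0]
ft_force: [0.1, -0.5, 0.5]
grip_width: 0.0138
grip_force: 49.9
```

```bash
python3 -m inch '[0,0,-0.2,0,0,0,0,0,-0.5,0,0,0,0,0,-0.9,0,0,-0.05,0,0,-0.9,0,0,-0.12,0,0,-0.9,0,0,-0.1676,0,0,-0.9,0,0,-0.1676]'
python3 - <<'E'
from h import *
o=get_obs();print(togo([.5914,.1933,.127]),R.from_quat(o["tool_rot"]).as_matrix()[:,:2].round(3))
E
```

```text
time: 10.85
position: [0.6234, -0.0558, 0.1282]
tool_rot: [-0.123, 0.992, 0.0, -0.001]
ft_force: [-0.4, 0.6, -7.0]
grip_width: 0.0139
grip_force: 49.9
[-0.374  3.117  0.018] [[-0.97  -0.244]
 [-0.244  0.97 ]
 [ 0.002  0.001]]
```

```bash
python3 -m inch '[0,0.2,0,0,0,0,-0.05,0.5,0,0,0,0,-0.1,0.8,0,0,0,0,-0.12,1,0,0,0,0]' >/dev/null
python3 -m inch '[-0.05,0.3,0,0,0,0,-0.1,0.6,0,0,0,0,-0.12,1,0,0,0,0]' >/dev/null
python3 -m inch '[-0.05,0.3,0,0,0,0,-0.1,0.6,0,0,0,0,-0.13,0.9,0,0,0,0,-0.13,1.12e0,0,0,0,0]' >/dev/null
python3 -m inch '[0,0,0,0,0,0,0,0,0,0,0,0]'
python3 - <<'E'
from h import *
print(togo([.5914,.1933,.075]))
ims={n:camera(n) for n in("top","scene")}
a=cv2.resize(ims["top"][165:265,175:275],None,fx=4,fy=4,interpolation=cv2.INTER_CUBIC)
b=cv2.resize(ims["scene"][155:255,290:390],None,fx=4,fy=4,interpolation=cv2.INTER_CUBIC)
cv2.imwrite("pics/bed1.png",np.hstack([a,b])[:,:,::-1])
E
```

```text
time: 11.6
position: [0.6016, 0.1063, 0.1273]
tool_rot: [-0.123, 0.992, 0.0, -0.002]
ft_force: [0.6, 0.1, -6.7]
grip_width: 0.0136
grip_force: 49.9
[-0.146  1.084  0.655]out of range: row 4 has 1.12, outside -1 to 1
```

View pics/bed1.png

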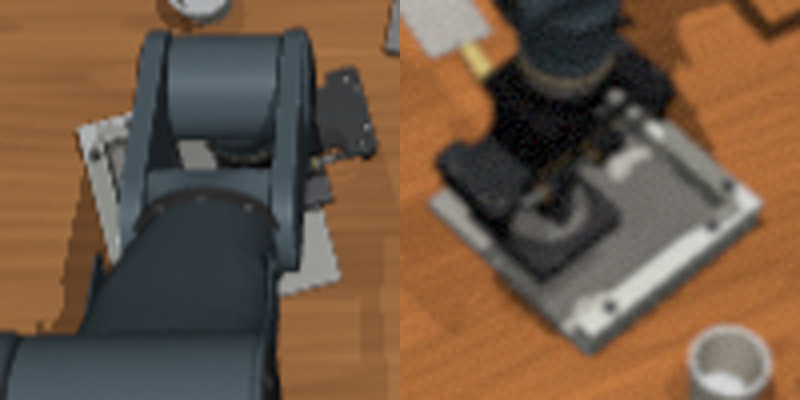

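The scene half shows the iron at (550,225), held above the bed and parallel to the fences. The third call was refused because a value was out of range, so I'm redoing that move and then lowering.

```bash
python3 -m inch '[-0.05,0.3,0,0,0,0,-0.1,0.6,0,0,0,0,-0.15,0.9,0,0,0,0,-0.15,1,0,0,0,0,-0.15,1,0.2,0,0,0,-0.15,1,0.4,0,0,0,-0.15,1,0.6,0,0,0,-0.15,1,0.66,0,0,0,-0.15,1,0.66,0,0,0]'
python3 -m inch '[0,0,0.02,0,0,0,0,0,0.04,0,0,0,0,0,0.07,0,0,0,0,0,0.07,0,0,0,0,0,0.07,0,0,0]'
```

```text
time: 12.45
position: [0.5951, 0.183, 0.0742]
tool_rot: [-0.122, 0.993, -0.0, -0.002]
ft_force: [-0.1, -0.1, -6.3]
grip_width: 0.0142
grip_force: 49.9
time: 12.87
position: [0.5965, 0.1842, 0.071]
tool_rot: [-0.122, 0.992, -0.0, 0.0]
ft_force: [-0.3, 0.3, -6.4]
grip_width: 0.0138
grip_force: 49.9
```

```bash
python3 -m inch '[0,0,0.015,0,0,0,0,0,0.03,0,0,0,0,0,0.03,0,0,0,0,0,0.03,0,0,0]'|sed -n 2,4p
python3 -m inch '[0,0,0.015,0,0,0,0,0,0.03,0,0,0,0,0,0.03,0,0,0,0,0,0.03,0,0,0]'|sed -n 2,4p
```

```text
position: [0.5968, 0.1843, 0.0689]
tool_rot: [-0.123, 0.992, -0.0, 0.001]
ft_force: [-0.3, 0.1, -0.4]
position: [0.5974, 0.1844, 0.0688]
tool_rot: [-0.123, 0.992, -0.0, 0.002]
ft_force: [-3.0, -0.8, 12.0]
```

```bash
cat > s.py <<'E'
from h import *
o=get_obs();r=R.from_quat(o["tool_rot"]);M=R.from_euler("z",.2456).inv();t=r.as_matrix()[:,1]
print("t",o["time"],"bed pos",M.apply(o["position"]-[.5769,.169,0]).round(4),"F bed",M.apply(o["ft_force"]).round(1),"Mom bed",M.apply(o["moment"]).round(2),"yaw",round(np.arctan2(-t[0],t[1]),4),"w",o["grip_width"].round(4))
E
python3 -m inch '[0,0.05,-0.012,0,0,0,0,0.1,-0.012,0,0,0,0,0.15,-0.012,0,0,0,0,0.2,-0.012,0,0,0,0,0.2,-0.012,0,0,0]'>/dev/null; python3 s.py
for i in 1 2 3; do python3 -m inch '[0,0.02,0,0,0,0,0,0.04,0,0,0,0,0,0.04,0,0,0,0]'>/dev/null; python3 s.py; done
```

```text
Traceback (most recent call last):
  File "s.py", line 3, in <module>
    print("t",o["time"],"bed pos",M.apply(o["position"]-[.5769,.169,0]).round(4),"F bed",M.apply(o["ft_force"]).round(1),"Mom bed",M.apply(o["moment"]).round(2),"yaw",round(np.arctan2(-t[0],t[1]),4),"w",o["grip_width"].round(4))
                                                                                                                                                                                                           ^^^^^^^^^^^^^^^^^^^^^
AttributeError: 'float' object has no attribute 'round'
Traceback (most recent call last):
  File "s.py", line 3, in <module>
    print("t",o["time"],"bed pos",M.apply(o["position"]-[.5769,.169,0]).round(4),"F bed",M.apply(o["ft_force"]).round(1),"Mom bed",M.apply(o["moment"]).round(2),"yaw",round(np.arctan2(-t[0],t[1]),4),"w",o["grip_width"].round(4))
                                                                                                                                                                                                           ^^^^^^^^^^^^^^^^^^
[... 519 characters left out ...]
                                           ^^^^^^^^^^^^^^^^^^^^^
AttributeError: 'float' object has no attribute 'round'
Traceback (most recent call last):
  File "s.py", line 3, in <module>
    print("t",o["time"],"bed pos",M.apply(o["position"]-[.5769,.169,0]).round(4),"F bed",M.apply(o["ft_force"]).round(1),"Mom bed",M.apply(o["moment"]).round(2),"yaw",round(np.arctan2(-t[0],t[1]),4),"w",o["grip_width"].round(4))
                                                                                                                                                                                                           ^^^^^^^^^^^^^^^^^^^^^
AttributeError: 'float' object has no attribute 'round'
```

```bash
sed -i 's/o\["grip_width"\].round(4)/round(o["grip_width"],4)/' s.py; python3 s.py
```

```text
t 14.7 bed pos [0.0248 0.0354 0.0688] F bed [ 0.4 -1.4  7. ] Mom bed [-0.14  0.23 -0.01] yaw 0.2461 w 0.0134
```

```bash
for i in 1 2 3; do python3 -m inch '[0,0.01,0,0,0,0,0,0.02,0,0,0,0,0,0.02,0,0,0,0]'>/dev/null; python3 s.py; done
for i in 1 2 3; do python3 -m inch '[-0.02,0,0,0,0,0,-0.04,0,0,0,0,0,-0.04,0,0,0,0,0]'>/dev/null; python3 s.py; done
```

```text
t 14.95 bed pos [0.0248 0.0368 0.0688] F bed [ 1.6 -2.5  8.4] Mom bed [-0.16  0.26 -0.  ] yaw 0.2461 w 0.0138
t 15.2 bed pos [0.0247 0.0371 0.0688] F bed [-0.9 -6.9  8.3] Mom bed [-0.79  0.4  -0.11] yaw 0.2462 w 0.0135
t 15.45 bed pos [0.0247 0.0372 0.0688] F bed [ -0.5 -10.    8.1] Mom bed [-1.47  0.42 -0.14] yaw 0.2465 w 0.0135
t 15.7 bed pos [0.0264 0.0372 0.0689] F bed [ -4.5 -10.9  10.2] Mom bed [-1.43  0.69 -0.11] yaw 0.2463 w 0.0135
t 15.95 bed pos [0.0296 0.0372 0.0688] F bed [ -5.4 -11.5  10.3] Mom bed [-1.43  0.76 -0.16] yaw 0.2462 w 0.0134
t 16.2 bed pos [0.0329 0.0372 0.0689] F bed [ -4.1 -10.1  10. ] Mom bed [-1.45  0.68 -0.12] yaw 0.2462 w 0.0142
```

```bash
for i in 1 2 3 4; do python3 -m inch '[-0.015,0,0,0,0,0,-0.03,0,0,0,0,0,-0.03,0,0,0,0,0]'>/dev/null; python3 s.py; done
```

```text
t 16.45 bed pos [0.0351 0.0372 0.0688] F bed [ -4.4 -10.   10.5] Mom bed [-1.42  0.78 -0.14] yaw 0.2462 w 0.0136
t 16.7 bed pos [0.0358 0.0372 0.0688] F bed [ -7.2 -10.9  12.7] Mom bed [-1.42  1.07 -0.15] yaw 0.2464 w 0.0136
t 16.95 bed pos [0.0359 0.0372 0.0688] F bed [-12.2 -10.4  16.3] Mom bed [-1.55  1.64 -0.12] yaw 0.2466 w 0.0138
t 17.2 bed pos [0.036  0.0372 0.0688] F bed [-16.6 -11.4  20.4] Mom bed [-1.61  2.22 -0.09] yaw 0.2475 w 0.0135
```

```bash
python3 -m inch '[0,0.02,-0.015,0,0,0,0,0.04,-0.015,0,0,0,0,0.04,-0.015,0,0,0]'>/dev/null; python3 s.py; for i in 1 2 3 ; do python3 -m inch '[0,0,0,0,0,-0.008,0,0,0,0,0,-0.008,0,0,0,0,0,-0.008]'>/dev/null; python3 s.py; done; echo back;  for i in 1 2 3 4 5 6; do python3 -m inch '[0,0,0,0,0,0.008,0,0,0,0,0,0.008,0,0,0,0,0,0.008]'>/dev/null; python3 s.py; done
```

```text
t 17.45 bed pos [0.0361 0.0375 0.0691] F bed [-15.2 -20.3  13.9] Mom bed [-2.94  2.15 -0.05] yaw 0.249 w 0.0139
t 17.7 bed pos [0.0361 0.0374 0.069 ] F bed [-15.  -19.4  14.6] Mom bed [-3.03  2.15 -0.56] yaw 0.259 w 0.0134
t 17.95 bed pos [0.0361 0.0374 0.069 ] F bed [-14.2 -19.1  14.8] Mom bed [-3.14  2.14 -0.78] yaw 0.2701 w 0.0138
t 18.2 bed pos [0.0361 0.0374 0.069 ] F bed [-14.7 -19.4  14.5] Mom bed [-3.14  2.17 -1.04] yaw 0.2817 w 0.0137
back
t 18.45 bed pos [0.0361 0.0375 0.069 ] F bed [-14.7 -19.6  14.1] Mom bed [-3.12  2.14 -0.8 ] yaw 0.27 w 0.0136
t 18.7 bed pos [0.0361 0.0374 0.069 ] F bed [-14.8 -19.3  14.5] Mom bed [-3.03  2.08 -0.48] yaw 0.2589 w 0.0134
t 18.95 bed pos [0.0361 0.0374 0.069 ] F bed [-15.5 -20.   13.6] Mom bed [-2.98  2.13 -0.07] yaw 0.2484 w 0.0135
t 19.2 bed pos [0.0361 0.0375 0.069 ] F bed [-14.8 -19.4  14.5] Mom bed [-2.91  2.17  0.3 ] yaw 0.2379 w 0.0138
t 19.45 bed pos [0.0361 0.0375 0.069 ] F bed [-13.7 -20.   14.5] Mom bed [-2.83  2.16  0.7 ] yaw 0.2269 w 0.0135
t 19.7 bed pos [0.0362 0.0375 0.069 ] F bed [-14.3 -18.4  14.3] Mom bed [-2.86  2.19  0.72] yaw 0.215 w 0.0137
```

```bash
python3 -m inch '[0,0,0,0,0,-0.012,0,0,0,0,0,-0.024,0,0,0,0,0,-0.024,0,0,0,0,0,-0.024]'>/dev/null; python3 s.py; python3 - <<'E'
from h import *
r=R.from_quat(get_obs()["tool_rot"]).as_matrix();print(r[:,2].round(4))
ims={n:camera(n) for n in("top","scene")}
a=cv2.resize(ims["scene"][155:255,290:390],None,fx=6,fy=6,interpolation=cv2.INTER_CUBIC)
cv2.imwrite("pics/final.png",a[:,:,::-1])
E
```

```text
t 20.0333 bed pos [0.0361 0.0375 0.069 ] F bed [-13.  -19.6  15. ] Mom bed [-3.06  2.1  -0.22] yaw 0.248 w 0.0139
[-0.0108 -0.0125 -0.9999]
```

View pics/final.png

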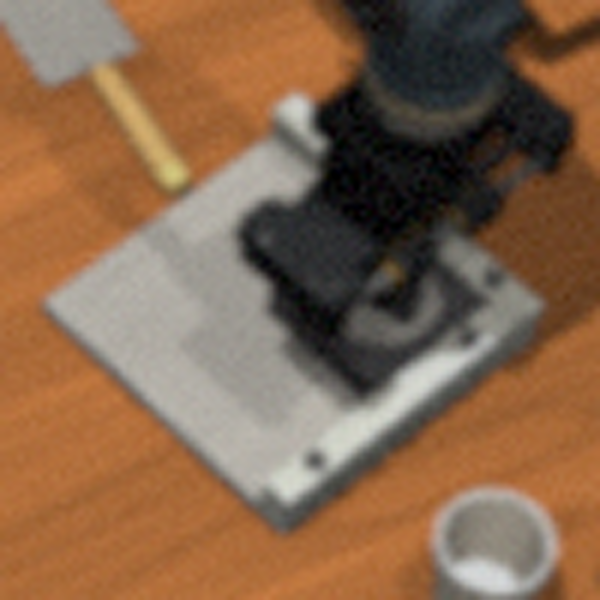

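The scene crop shows the iron at (385,330) tucked into the corner of both fences. The tool is leaning about 0.016 rad under the push, so I'm taking that out to make sure the iron lies flat.

```bash
echo 'from h import *
r=R.from_quat(get_obs()["tool_rot"]).as_matrix();print("z in bed",R.from_euler("z",-.2456).apply(r[:,2]).round(4))' >> s.py
for i in 1 2; do python3 -m inch '[0,0,0,-0.006,-0.0085,0.001,0,0,0,-0.006,-0.0085,0.001,0,0,0,-0.006,-0.0085,0.001]'>/dev/null; python3 s.py; done
```

```text
t 20.3833 bed pos [0.036  0.0372 0.0688] F bed [-13.5 -19.6  14.4] Mom bed [-3.33  2.44 -0.11] yaw 0.247 w 0.0138
z in bed [-7.e-04 -4.e-04 -1.e+00]
t 20.6333 bed pos [0.0358 0.0372 0.0688] F bed [-12.9 -20.6  14.4] Mom bed [-3.84  2.73 -0.1 ] yaw 0.247 w 0.0139
z in bed [ 0.0123  0.0084 -0.9999]
```

```bash
python3 -m inch '[-0.015,0,0,0.006,0.0085,0,-0.03,0,0,0.006,0.0085,0,-0.03,0,0,0.006,0.0085,0,-0.03,0,0,0.006,0.0085,0,-0.03,0,0,0.006,0.0085,0,-0.03,0,0,0.006,0.0085,0]'>/dev/null; python3 s.py
```

```text
t 21.1333 bed pos [0.036  0.0373 0.0688] F bed [-17.7 -20.3  18. ] Mom bed [-3.4   2.84 -0.07] yaw 0.2465 w 0.0132
z in bed [-5.8e-03 -8.0e-04 -1.0e+00]
```

```bash
python3 -m inch '[0,0,0,0,-0.0035,0,0,0,0,0,-0.0035,0,0,0,0,0,-0.0035,0,0,0,0,0,-0.0035,0]'>/dev/null; python3 s.py; python3 - <<'E'
from h import *
camera("scene"); camera("top")
for n,t in(("scene","drive_lever"),("scene","round_iron"),("top","drive_lever")):
  for d in cut_out(n,t)[:3]: print(n,t,round(d["conf"],2),d["bbox"])
print(get_obs()["ft_force"]); print(hand_in())
E
```

```text
t 21.4667 bed pos [0.036  0.0373 0.0688] F bed [-18.  -20.8  17.7] Mom bed [-3.41  2.99 -0.06] yaw 0.2466 w 0.0137
z in bed [-6.e-04 -8.e-04 -1.e+00]
scene drive_lever 0.66 [167.6, 165.2, 175.4, 197.1]
scene drive_lever 0.61 [132.1, 286.7, 153.3, 316.0]
scene round_iron 0.62 [250.7, 200.0, 275.0, 222.4]
scene round_iron 0.26 [334.7, 199.1, 373.2, 219.3]
top drive_lever 0.62 [378.6, 200.3, 390.6, 212.8]
top drive_lever 0.55 [422.6, 176.9, 433.3, 183.7]
top drive_lever 0.49 [367.9, 279.7, 376.7, 290.7]
[-12.93156986 -23.79691902  16.74971276]
the job is handed in; nothing more can be done
None
```

Job handed in at about 22 s: the grey stand's lever is in the locking notch at about 0.46 rad, and the square iron sits flat and flush in the corner, still held against the far fence at about 18 N and the left fence at about 21 N; no verdict came back.

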